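Set the bench supply before the satellite is powered

ROBOT

A 7-joint arm with a two-finger parallel gripper is mounted at the origin on the work surface. World frame = base frame: x ahead of the robot, y to its left, z up, the work surface at z = 0. Lengths are in m, angles in rad, forces in N, time in s.
With the tool pointing down it reaches from about 0.35 to 0.9 m from the base axis. Payload 8.1 kg.
Tool frame: the origin (TCP) lies at the very end of the fingers, on their centre line; the grasp point (between the pads) lies 19 mm behind it; z points along the fingers, y is the line along which they close (so a half turn about z gives the same grasp; the last joint's range is limited). The gripper opens to 85 mm and grips with 20 to 120 N. Pads are 22 mm wide; open, the fingers measure 114 mm over their backs; the gripper's body (76 mm by 85 mm) begins 54 mm behind the grasp point. The pads swing forward as they close: fully open they stand 13 mm farther back than shut.
Start: joints at [-1.329, 0.434, 0.025, 1.573, -0.012, 1.134, -0.075], TCP at [0.211, 0.588, 0.231] pointing down, gripper open.
Joint ranges: [-2.62, 2.62], [-0.44, 2.09], [-1.27, 1.32], [0.08, 2.57], [-1.32, 4.46], [0.12, 2], [-2.74, 2.74]. Speed limits (rad/s): [2.22, 2.22, 3.01, 3.01, 3.14, 3.14, 3.14].

INTERFACE

Orientations are given as a rotation vector (axis times angle).
In Python, from rig import ctrl gives the robot as it stands. The module is installed in compiled form; this text tells all that it offers.
- The arm moves only by the shell command python3 -m jog 'ROWS' [FORCE]. ROWS is text: rows parted by semicolons, each of 7 numbers parted by spaces: the shift along the tool's x, y, z in m, then the turn, a rotation vector about the tool's x, y, z in rad, then the finger opening in m, from 0 to 0.0854. A call has exactly 5 rows; each row is the pose to reach, as a shift and turn from the pose commanded when the call began, along the tool's axes at that moment; what a row does not reach only later rows make up. A row lasts 1/8 s, in which the tool goes at most 62.5 mm and 10.7 degrees, less where a joint would pass 70% of its speed; a pose out of reach is approached as far as the arm can. A call with a gripper value outside its range is refused whole. The fingers move at their own pace and stop on an object; FORCE is the grip in N (left out, the last holds). Time passes only in rows, so rows that repeat a pose let the fingers close, or fill a call up. It gives the time, the measured TCP pose, the force, the opening and the grip force at its end, in the units of the state.
- ctrl.read_state(): the state, without advancing time (a new reading comes with each control period).
- ctrl.camera(name): name is "scene" or "top" or "wrist"; returns (picture, depth): 400x640x3 uint8, red, green, blue; 400x640 float32, m along the optical axis (not along the pixel's ray), 0 where there is no reading.
- ctrl.camera_model(name): a dict with "mtx" (3x3 intrinsics, pixels), "R" (3x3) and "t" (3): a world point X has camera coordinates R X + t; the wrist camera has in their place "hand_eye" (4x4, takes a point from camera to tool coordinates, whose origin is the TCP and whose axes are the flange's). Camera axes: x right, y down, z forward; pixel columns grow to the right and rows downward; lengths in m; the calibration is good to about 2 mm. A picture is of the moment at which its call begins: read the wrist's pose just before it. camera_model takes no time and is no camera call.
- ctrl.job_done(): hands the job in; it is judged then, once.
The state is a dict: "time": time; "q": joint angles; "qd": joint speeds; "joint_efforts": joint torques, N m; "tcp_pos": TCP position; "tool_rot": TCP orientation; "force": force on the tool from outside, world axes, zero at the start; "wrist_torque": the same for the moment, N m; "gripper_width": opening from 0.0 (shut) to 1.0 (fully open); "finger_force": force on a finger pad.
Only numpy, scipy, OpenCV 4.12 (cv2) and the standard library are available. Lean on these libraries where they do the work, as an engineer would, in place of code of your own. Each camera call takes 0.05 s, during which the arm holds its last target. There are 200 camera calls.

TASK

Get the bench supply ready for the satellite: turn the round current knob anticlockwise all the way down to its end stop, then turn the bar-shaped voltage knob until its pointer is in line with the brass set marker on its scale. Leave the marker where it is, do not disturb anything else on the bench, and let go of the knobs when you are done.

Things in the scene. Friction and masses are not known exactly. Their poses are not given: they have to be found in the camera images.
- limit_unit: The current unit, with the round knob. Grey fixed wedge, 190 mm deep (x), 150 wide (y), 45 high in front, 96 at the back; its aluminium panel slopes up 15 degrees away from the robot. Origin: centre of the underside, x to its rear, y to its left. The dial axis is square to the panel, meeting its surface at (-0.019, 0, 0.065) m. Which unit is on the left varies.
- volt_unit: The voltage unit, with the bar knob. Grey fixed wedge, 190 mm deep (x), 150 wide (y), 45 high in front, 96 at the back; its aluminium panel slopes up 15 degrees away from the robot. Origin: centre of the underside, x to its rear, y to its left. The dial axis is square to the panel, meeting its surface at (-0.019, 0, 0.065) m. Which unit is on the left varies.
- limit_knob_grip (a point): Point on the round current knob's axis, 38 mm out from the panel; z points out of the panel along the axis, x towards the pointer (turns with the knob). The knob is black, fluted, 56 mm across, its grip from 12 to 52 mm above the panel, over a 60 mm skirt whose white-lined pointer reaches 38 mm from the axis.
- limit_knob (a joint): Current knob's angle (rad): 0 at its anticlockwise end stop (as seen facing the panel), where the pointer points down the panel and left, 135 degrees anticlockwise of straight up the panel; grows clockwise to the other end stop at 4.7. Stiff (0.12 N m).
- volt_knob_grip (a point): Point on the bar-shaped voltage knob's axis, 38 mm out from the panel; z points out of the panel along the axis, x along the bar to its pointed end (turns with the knob). The black bar is 67 mm long (32 mm behind the axis, 35 mm ahead), 16 mm wide, and stands from 12 to 52 mm above the panel, on a 60 mm round skirt.
- volt_knob (a joint): Voltage knob's angle (rad), 0 and sense as for the current knob, end stops at 0 and 4.7. Stiff (0.10 N m); stays where it is left.
- volt_knob_tip (a point): Tip of the voltage knob's pointer, at its skirt, 38 mm from the axis.
- volt_mark (a point): Where the pointer's tip lies when the knob is set to the mark: 38 mm from the axis, in line with the set marker, a brass arrowhead tab (16 mm long, 16 mm wide, 6 mm high) on the ring round the scale, 46 to 62 mm from the axis, pointing inwards. The marker can slide round by hand if it is knocked.
- volt_marker (a joint): Set marker's angle (rad), on the same scale as joint volt_knob: the knob is on the mark when the two are equal.
- satellite: Leave alone: small satellite, a yellow-framed black block 100 x 227 x 100 mm (long axis = its y), resting on the white stand at the back; origin at the centre of its underside
- bottle: Leave alone: round blue solvent bottle, 58 mm across, 135 mm tall, standing between the two units; origin at the centre of its underside
- wipes: Leave alone: box of wipes, 120 x 210 x 85 mm, on the left; origin at the centre of its underside
- driver: Leave alone: screwdriver, 200 mm long, lying in front of and between the units
- tray: Leave alone: grey divided parts tray, 170 x 120 x 35 mm, on the right; origin at the centre of its underside
- meter: Leave alone: hand-held meter lying on its back, 190 x 92 x 48 mm, at the right; origin at the centre of its underside
- bracket: Leave alone: white U-shaped support block, 100 x 30 x 100 mm, at the left; origin at the centre of its underside
- tweezers: Leave alone: steel tweezers, 130 mm long, 6 mm high, lying at the front left

How it is judged:
On the way, in this order (a step that is already met when the one before it is completed fails the run):
1. the current knob is at its anticlockwise end stop (value of joint limit_knob below 0.06 rad), for 0.2 s.
2. the voltage knob's pointer is at the set marker, with the knob let go (distance between volt_knob_tip and volt_mark below 0.0035 m and contact force between the fingers and volt_unit below 0.1 N), for 0.2 s.
At the end, for the whole second after the job is handed in: The current knob is within 0.06 rad (3.5 degrees) of its anticlockwise stop, the tip of the voltage knob's pointer is within 3.5 mm (about 5 degrees) of the mark, and both knobs are still (value of joint limit_knob below 0.06 rad and distance between volt_knob_tip and volt_mark below 0.0035 m and velocity of joint limit_knob between -0.02 and 0.02 rad/s and velocity of joint volt_knob between -0.02 and 0.02 rad/s); the robot touches nothing.
It fails at once if the set marker is pushed round by more than 3 mm (distance of volt_mark from where it was at the start of the episode above 0.003 m).
It fails at once if anything else on the bench is shifted by more than 20 mm (distance of any of satellite, bottle, wipes, driver, tray, meter, bracket, tweezers from where it was at the start of the episode above 0.02 m).
It also fails if it takes over 67 s, if anything falls off the work surface, if the arm or the gripper's body presses on something with over 40 N, if the wrist force passes 120 N, or if a joint passes its speed limit or range.

## Working session

There is one attempt and no reset: what is moved stays moved. The work goes in short steps, Python scripts to look and compute and a shell command to move; the robot and the scene stay as the last step left them, time stands still between calls to the robot, and variables do not carry over. Pictures are saved under pics/ and viewed, at most 10 in all, crops included, and the job is handed in when it is done.

```bash
mkdir -p pics
python3 - <<'E'
from rig import ctrl
import cv2,numpy as np
np.set_printoptions(precision=4,suppress=True)
s=ctrl.read_state();print(s)
for n in("scene","top"):
    p,d=ctrl.camera(n);cv2.imwrite(f"pics/{n}0.png",p[:,:,::-1]);np.savez(f"{n}0.npz",p=p,d=d)
    print(n,ctrl.camera_model(n))
print(ctrl.camera_model("wrist"))
E
```

```text
{'time': 0.0, 'q': array([-1.3286,  0.4352,  0.025 ,  1.5741, -0.0116,  1.134 , -0.0751]), 'qd': array([-0.0001,  0.0009,  0.0001, -0.0019, -0.0004,  0.0015,  0.0011]), 'joint_efforts': array([ -0.    , -67.0501,   1.0249, -31.621 ,   0.0154,   0.013 ,
        -0.    ]), 'tcp_pos': array([0.2111, 0.5877, 0.2305]), 'tool_rot': array([-0.539 , -3.0949,  0.0025]), 'force': array([ 0.3379, -0.2736,  0.1861]), 'wrist_torque': array([ 0.0278,  0.0244, -0.0489]), 'finger_force': 0.0, 'gripper_width': 0.999570211039402}
scene {'mtx': array([[426.5176,   0.    , 322.584 ],
       [  0.    , 426.5176, 198.9523],
       [  0.    ,   0.    ,   1.    ]]), 'R': array([[-0.7774,  0.629 , -0.0089],
       [ 0.3426,  0.4114, -0.8446],
       [-0.5276, -0.6597, -0.5353]]), 't': array([ 0.4123, -0.1105,  1.5347])}
top {'mtx': array([[363.7106,   0.    , 318.668 ],
       [  0.    , 363.7106, 208.2729],
       [  0.    ,   0.    ,   1.    ]]), 'R': array([[ 0.0135, -0.9998, -0.0121],
       [-0.9939, -0.0121, -0.1095],
       [ 0.1093,  0.0135, -0.9939]]), 't': array([0.0001, 0.5263, 1.2287])}
{'mtx': array([[298.7727,   0.    , 319.1494],
       [  0.    , 298.7727, 192.4669],
       [  0.    ,   0.    ,   1.    ]]), 'hand_eye': array([[ 0.0006, -0.95  , -0.3121,  0.0798],
       [ 1.    ,  0.0007, -0.0004, -0.0005],
       [ 0.0006, -0.3121,  0.95  , -0.1436],
       [ 0.    ,  0.    ,  0.    ,  1.    ]])}
```

View pics/scene0.png

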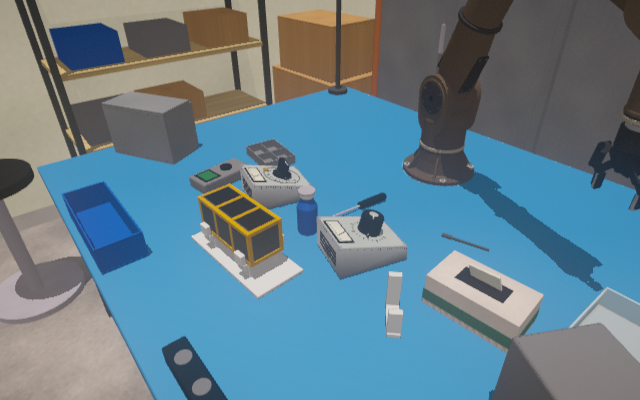

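View pics/top0.png

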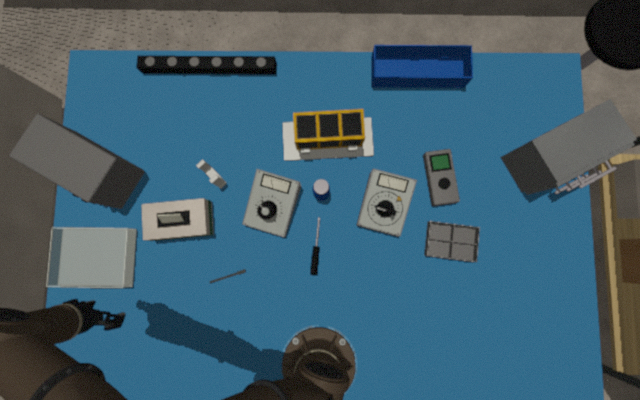

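The scene picture shows the round-knob unit on the robot's left, at about (362,240), and the bar-knob unit on the right, at about (275,180). In the top picture their dials are at (267,210) and (386,208), and the orange marker tab is at about (399,199).

```bash
cat > h.py <<'E'
from rig import ctrl
import cv2,numpy as np
from scipy.spatial.transform import Rotation as Ro
np.set_printoptions(precision=4,suppress=True)
def cloud(d,m,T=None):
    """world points HxWx3; T = camera->world 4x4 for wrist"""
    v,u=np.mgrid[:d.shape[0],:d.shape[1]]
    K=m["mtx"];c=np.stack([(u-K[0,2])/K[0,0]*d,(v-K[1,2])/K[1,1]*d,d],-1)
    if T is None: return (c-m["t"])@m["R"]
    return c@T[:3,:3].T+T[:3,3]
def wristT(s,m):
    T=np.eye(4);T[:3,:3]=Ro.from_rotvec(s["tool_rot"]).as_matrix();T[:3,3]=s["tcp_pos"]
    return T@m["hand_eye"]
def plane(P):
    c=P.mean(0)
    for _ in range(4):
        n=np.linalg.svd(P-c,full_matrices=False)[2][2];n*=np.sign(n[2])
        r=(P-c)@n;k=abs(r)<max(2*np.median(abs(r)),.001);P=P[k];c=P.mean(0)
    return c,n
E
python3 - <<'E'
from h import *
for cam,seeds in(("top",((267,210),(386,208))),("scene",((372,225),(283,172)))):
    z=np.load(cam+"0.npz");W=cloud(z["d"],ctrl.camera_model(cam));p=z["p"]
    print(cam,"table z",np.median(W[300:350,200:260,2]) )
    for nm,(u,v) in zip("LV",seeds):
        R=W[v-45:v+45,u-45:u+45].reshape(-1,3);col=p[v-45:v+45,u-45:u+45].reshape(-1,3).astype(int)
        g=(R[:,2]>.043)&(R[:,2]<.1)&(np.ptp(col,axis=1)<30)&(col.mean(1)>110)
        c,n=plane(R[g]);h=(R-c)@n
        dist=np.linalg.norm(R-c,axis=1)
        k=(h>.035)&(h<.06)&(dist<.085)&(col.mean(1)<90)
        yaw=np.arctan2(-n[1],-n[0]);kc=R[k].mean(0)
        print(nm,g.sum(),"c",c,"n",n,"tilt",np.degrees(np.arccos(n[2])),"yaw",np.degrees(yaw),"knob",k.sum(),kc,"h",np.percentile(h[k],[5,50,95]),"base",kc-n*((kc-c)@n))
        if cam=="top":
            m=np.zeros(p.shape[:2],np.uint8);m[v-45:v+45,u-45:u+45]=((R[:,2]>.04)&(dist<.12)&(h>-.01)).reshape(90,90)
            cs=max(cv2.findContours(m,0,2)[0],key=cv2.contourArea);print(" rect",cv2.minAreaRect(cs))
E
```

```text
top table z -8.854822103356806e-05
L 2003 c [0.5365 0.1687 0.0709] n [-0.2529  0.0738  0.9647] tilt 15.272549757541656 yaw -16.27430585538591 knob 193 [0.5076 0.176  0.1142] h [0.0414 0.0503 0.0543] base [0.5202 0.1724 0.0664]
 rect ((269.9222717285156, 202.76776123046875), (45.260189056396484, 57.96154022216797), 16.189205169677734)
V 2113 c [ 0.5434 -0.218   0.0706] n [-0.2548  0.064   0.9649] tilt 15.233485194471783 yaw -14.105933705154513 knob 87 [ 0.5125 -0.2142  0.114 ] h [0.0452 0.0503 0.054 ] base [ 0.5252 -0.2174  0.0658]
 rect ((386.3471984863281, 202.11721801757812), (45.64448928833008, 59.43413543701172), 15.64224624633789)
scene table z 0.001985533333539887
L 2318 c [0.5441 0.1877 0.0735] n [-0.2433  0.0939  0.9654] tilt 15.116120840681312 yaw -21.106989423553117 knob 212 [0.5188 0.1865 0.1148] h [0.0361 0.0481 0.0516] base [0.53   0.1821 0.0705]
V 1475 c [ 0.5529 -0.2084  0.0753] n [-0.2417  0.0862  0.9665] tilt 14.867262308599031 yaw -19.639082824312442 knob 70 [ 0.5198 -0.2064  0.1131] h [0.0358 0.0452 0.0514] base [ 0.5306 -0.2102  0.0699]
```

```bash
cat >> h.py <<'E'
def axes(n,yaw):
    """tool rotation: z into panel, x towards -unit x (tool yaw measured about n from there)"""
    z=-n/np.linalg.norm(n);x=-np.array([np.cos(yaw),np.sin(yaw),0]);x-=z*(x@z);x/=np.linalg.norm(x)
    return np.stack([x,np.cross(z,x),z],1)
def rel(p,R,s=None):
    s=s or ctrl.read_state();C=Ro.from_rotvec(s["tool_rot"]).as_matrix()
    print("rel shift",C.T@(p-s["tcp_pos"]),"turn",Ro.from_matrix(C.T@R).as_rotvec(),"q",s["q"],"t",s["time"])
E
python3 - <<'E'
from h import *
n=Ro.from_euler("ZY",[-16,-15],degrees=True).apply([0,0,1]);print(n)
rel(np.array([.520,.172,.065])+.17*n,axes(n,np.radians(-16)))
E
```

```text
[-0.2488  0.0713  0.9659]
rel shift [-0.3873 -0.2898  0.0019] turn [-0.01   -0.2616 -0.065 ] q [-1.3286  0.4351  0.025   1.574  -0.0116  1.134  -0.0751] t 0.1
```

```bash
python3 -m jog '-0.05 -0.036 0 0 0 0 0.085; -0.1 -0.072 0 0 0 0 0.085; -0.15 -0.11 0 0 0 0 0.085; -0.2 -0.145 0 0 0 0 0.085; -0.24 -0.18 0 0 0 0 0.085' 60 && python3 -m jog '-0.05 -0.036 0 0 -0.1 -0.02 0.085; -0.1 -0.072 0 0 -0.2 -0.04 0.085; -0.148 -0.11 0.002 0 -0.2616 -0.065 0.085; -0.148 -0.11 0.002 0 -0.2616 -0.065 0.085; -0.148 -0.11 0.002 0 -0.2616 -0.065 0.085'
python3 - <<'E'
from h import *
s=ctrl.read_state();p,d=ctrl.camera("wrist");cv2.imwrite("pics/w1.png",p[:,:,::-1]);np.savez("w1.npz",p=p,d=d,**s)
print(s["tcp_pos"],s["q"],s["force"],s["time"])
E
```

```text
time: 0.72
tcp_pos: [0.3775, 0.3353, 0.2312]
tool_rot: [0.541, 3.094, -0.001]
force: [0.9, 1.0, 0.9]
gripper_width: 0.995
finger_force: 0.0
time: 1.35
tcp_pos: [0.4781, 0.1844, 0.2292]
tool_rot: [0.402, 2.856, -0.065]
force: [-0.5, -0.5, -0.3]
gripper_width: 0.994
finger_force: 0.0
[0.4781 0.1844 0.2292] [-0.818   0.1479  0.2221  2.027   0.237   0.823   0.5412] [-0.4505 -0.4708 -0.2749] 1.35
```

View pics/w1.png

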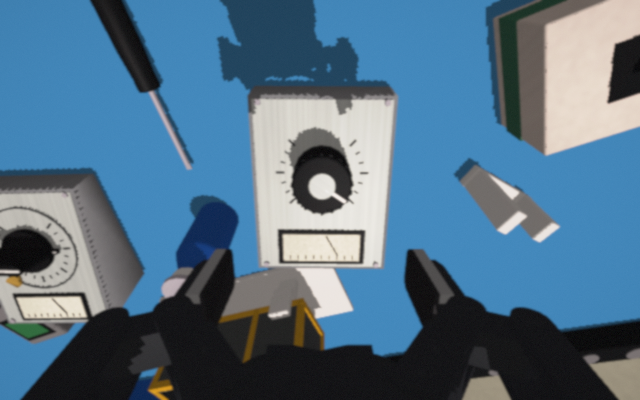

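The wrist picture shows the round knob's white cap at (322,187), with the pointer line ending at about (345,203). That is up and to the left on the panel, roughly 85° clockwise of the stop. The volt unit is at far left, with its marker near (13,280).

```bash
cat > meas.py <<'E'
from h import *
def meas(f,uv,r=95):
    """panel plane + knob centre from a saved wrist frame; uv = rough knob pixel"""
    z=np.load(f);m=ctrl.camera_model("wrist");s={k:z[k] for k in("tcp_pos","tool_rot","q","time")}
    W=cloud(z["d"],m,wristT(s,m));p=z["p"].astype(int);v,u=np.mgrid[:400,:640]
    win=(abs(u-uv[0])<r)&(abs(v-uv[1])<r)&(W[...,2]>.043)
    c,n=plane(W[win&(p.mean(2)>120)&(np.ptp(p,axis=2)<40)&(W[...,2]<.1)])
    h=(W-c)@n;yaw=np.arctan2(-n[1],-n[0])
    seed=W[uv[1],uv[0]]
    k=win&(h>.046)&(h<.056)&(np.linalg.norm(W-seed,axis=2)<.06)
    kc=W[k].mean(0)
    cnt=np.uint8(k);(cx,cy),rad=cv2.minEnclosingCircle(np.argwhere(k)[:,::-1].astype(np.float32))
    print("c",c,"n",n,"tilt",np.degrees(np.arccos(n[2])),"yaw",np.degrees(yaw),"top h",np.median(h[k]),"kc",kc,"base",kc-n*((kc-c)@n),"circ px",cx,cy,rad,"n",k.sum())
    return z,s,m,W,p,h,c,n,yaw,kc,k
def ray(s,m,uv,c,n):
    T=wristT(s,m);d=T[:3,:3]@np.linalg.solve(m["mtx"],[uv[0],uv[1],1]);return T[:3,3]+d*((c-T[:3,3])@n)/(d@n)
E
python3 - <<'E'
from meas import *
z,s,m,W,p,h,c,n,yaw,kc,k=meas("w1.npz",(322,187))
print("range",np.ptp(W[k],axis=0))
for uv in((322,187),(345,203)):print(uv,p[uv[1],uv[0]],h[uv[1],uv[0]])
top=ray(s,m,(322,187),c+n*.052,n);print("cap ray base",top-.052*n)
# white pointer on skirt
w=(p.mean(2)>140)&(h>.004)&(h<.054)&(np.linalg.norm(W-kc,axis=2)<.065)
P=W[w];A=axes(n,yaw);Q=(P-kc)@A
rho=np.hypot(Q[:,0],Q[:,1]);o=rho>.018;print(o.sum(),"pointer dirs deg from up-panel (acw+ )",np.degrees(np.arctan2(-Q[o,1].mean(),-Q[o,0].mean())),rho.max(),Q[o].mean(0))
print("acw check: world dir",A@np.array([Q[o,0].mean(),Q[o,1].mean(),0]))
E
```

```text
c [0.5175 0.1743 0.0664] n [-0.2492  0.0729  0.9657] tilt 15.045595489627633 yaw -16.30150336530563 top h 0.05096178394974584 kc [0.5054 0.1776 0.1157] base [0.518  0.1739 0.0666] circ px 322.0759582519531 183.74684143066406 31.322124481201172 n 2843
range [0.056  0.0571 0.0192]
(322, 187) [230 228 222] 0.05153588160516902
(345, 203) [202 197 191] -0.00011603775933910867
cap ray base [0.5203 0.1733 0.0672]
85 pointer dirs deg from up-panel (acw+ ) -60.351676990744764 0.038116893460932444 [-0.0111  0.0196  0.0045]
acw check: world dir [0.0158 0.0158 0.0029]
```

Run:
```python
from h import *
n=np.array([-.2492,.0729,.9657]);b=np.array([.5187,.1737,.0668])
rel(b+.02*n,axes(n,np.radians(-16.3)))
```

```text
rel shift [0.0011 0.0014 0.1478] turn [-0.0065 -0.0018  0.0067] q [-0.8187  0.1482  0.2215  2.0266  0.237   0.823   0.5412] t 1.4
```

```bash
python3 -m jog '0.001 0.0014 0.04 -0.006 0 0.006 0.085; 0.001 0.0014 0.08 -0.006 0 0.006 0.085; 0.001 0.0014 0.12 -0.006 0 0.006 0.085; 0.001 0.0014 0.148 -0.006 0 0.006 0.085; 0.001 0.0014 0.148 -0.006 0 0.006 0.085' && python3 -m jog '0 0 0 0 0 0 0.07; 0 0 0 0 0 0 0.05; 0 0 0 0 0 0 0.04; 0 0 0 0 0 0 0.04; 0 0 0 0 0 0 0.04' 60
python3 -c "
from h import *
s=ctrl.read_state();print(s)"
```

```text
time: 2.02
tcp_pos: [0.5131, 0.1744, 0.0842]
tool_rot: [0.407, 2.857, -0.059]
force: [-0.4, 0.2, 0.9]
gripper_width: 0.996
finger_force: 0.0
time: 2.65
tcp_pos: [0.5146, 0.1752, 0.0877]
tool_rot: [0.408, 2.852, -0.052]
force: [-2.0, 0.9, 7.3]
gripper_width: 0.637
finger_force: 61.5
{'time': 2.65, 'q': array([-0.7416,  0.3978,  0.236 ,  2.134 ,  0.2293,  0.4474,  0.5567]), 'qd': array([-0.0009, -0.0009, -0.0003, -0.0001, -0.0014,  0.0001, -0.0017]), 'joint_efforts': array([  1.1559, -49.2948,   4.6136, -20.714 ,   0.7748,  -1.1776,
        -0.0118]), 'tcp_pos': array([0.5146, 0.1752, 0.0877]), 'tool_rot': array([ 0.4077,  2.8518, -0.0516]), 'force': array([-2.0267,  0.918 ,  7.2839]), 'wrist_torque': array([ 0.0451,  0.5521, -0.0179]), 'finger_force': 61.51621341705322, 'gripper_width': 0.6368367959900976}
```

```bash
python3 -m jog '0 0 -0.003 0 0 -0.1 0.04; 0 0 -0.003 0 0 -0.25 0.04; 0 0 -0.003 0 0 -0.4 0.04; 0 0 -0.003 0 0 -0.55 0.04; 0 0 -0.003 0 0 -0.7 0.04' && python3 -c "
from h import *
s=ctrl.read_state();print(s['q'],s['force'],s['wrist_torque'])"
```

```text
time: 3.28
tcp_pos: [0.5144, 0.1756, 0.0883]
tool_rot: [-0.607, 2.841, -0.18]
force: [16.3, 5.4, -38.2]
gripper_width: 0.628
finger_force: 81.7
[-0.592   0.3928  0.0427  2.1207  0.389   0.4815  1.105 ] [ 16.3259   5.404  -38.1782] [ 1.8759 -1.2818  0.4232]
```

```bash
python3 -m jog '0 0 0.001 0 0 -0.12 0.04; 0 0 0.002 0 0 -0.25 0.04; 0 0 0.002 0 0 -0.4 0.04; 0 0 0.002 0 0 -0.5 0.04; 0 0 0.002 0 0 -0.6 0.04' && python3 -c "
from h import *
s=ctrl.read_state();print(s['q'],s['force'],s['wrist_torque'])"
```

```text
time: 3.9
tcp_pos: [0.5143, 0.1759, 0.088]
tool_rot: [-1.437, 2.569, -0.275]
force: [1.8, 4.0, -8.2]
gripper_width: 0.635
finger_force: 85.4
[-0.4697  0.3982 -0.1139  2.1114  0.5057  0.5125  1.5912] [ 1.7553  3.9773 -8.2232] [1.1584 0.3297 0.1744]
```

```bash
python3 -m jog '0 0 0 0 0 -0.04 0.04; 0 0 0 0 0 -0.08 0.04; 0 0 0 0 0 -0.12 0.04; 0 0 0 0 0 -0.15 0.04; 0 0 0 0 0 -0.15 0.04' && python3 -c "
from h import *
s=ctrl.read_state();print(s['q'],s['force'],s['wrist_torque'],s['joint_efforts'])"
python3 -m jog '0 0 0 0 0 -0.04 0.04; 0 0 0 0 0 -0.08 0.04; 0 0 0 0 0 -0.12 0.04; 0 0 0 0 0 -0.15 0.04; 0 0 0 0 0 -0.15 0.04' && python3 -c "
from h import *
s=ctrl.read_state();print(s['q'],s['force'],s['wrist_torque'],s['joint_efforts'])"
```

```text
time: 4.53
tcp_pos: [0.5137, 0.1746, 0.0878]
tool_rot: [-1.624, 2.472, -0.296]
force: [-5.9, 3.8, 3.6]
gripper_width: 0.63
finger_force: 86.6
[-0.4397  0.4001 -0.1504  2.1098  0.5299  0.5227  1.7125] [-5.8877  3.8219  3.5542] [ 1.0572  1.3535 -2.0651] [  0.8304 -52.9754   0.5453 -22.3467   3.7792  -0.5703   2.3817]
time: 5.15
tcp_pos: [0.5129, 0.1704, 0.0877]
tool_rot: [-1.814, 2.359, -0.322]
force: [-10.7, -6.9, 14.9]
gripper_width: 0.633
finger_force: 88.1
[-0.4093  0.4018 -0.1851  2.1096  0.5573  0.5358  1.8396] [-10.6541  -6.8963  14.9231] [-1.7142  1.3522 -1.825 ] [ -3.1605 -48.8036  -4.0203 -25.8184   1.9886  -4.3313   1.4259]
```

```bash
python3 -m jog '0 0 0 0 0 0 0.06; 0 0 0 0 0 0 0.085; 0 0 0 0 0 0 0.085; 0 0 -0.02 0 0 0 0.085; 0 0 -0.06 0 0 0 0.085' && python3 -m jog '0 0 -0.05 0 0 0.15 0.085; 0 0 -0.09 0 0 0.3 0.085; 0 0 -0.09 0 0 0.45 0.085; 0 0 -0.09 0 0 0.6 0.085; 0 0 -0.09 0 0 0.6 0.085'
python3 - <<'E'
from meas import *
s=ctrl.read_state();p,d=ctrl.camera("wrist");cv2.imwrite("pics/w2.png",p[:,:,::-1]);np.savez("w2.npz",p=p,d=d,**s)
print(s["q"],s["force"])
E
```

```text
time: 5.78
tcp_pos: [0.4984, 0.1781, 0.1444]
tool_rot: [-1.819, 2.354, -0.317]
force: [0.1, 0.1, 1.1]
gripper_width: 0.996
finger_force: 0.0
time: 6.4
tcp_pos: [0.4769, 0.1853, 0.2321]
tool_rot: [-1.025, 2.738, -0.232]
force: [0.1, -0.0, -0.3]
gripper_width: 0.998
finger_force: 0.0
[-0.442   0.1602 -0.2061  2.0005  0.3239  0.8514  1.4462] [ 0.1227 -0.0116 -0.2655]
```

View pics/w2.png

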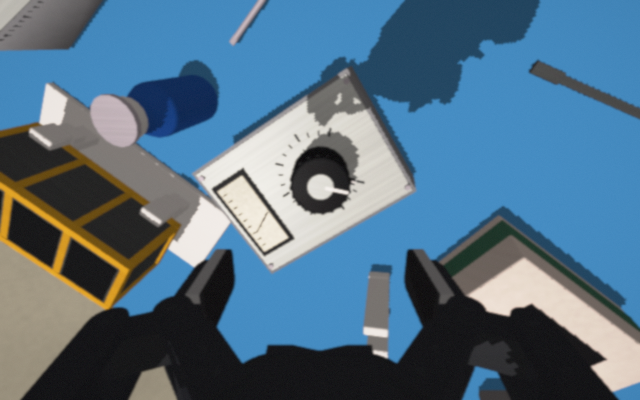

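The round knob's pointer now runs from the cap at (320,187) to (348,191), which is down and to the left on the panel. I'll measure its angle.

Run:
```python
from meas import *
for f,uv in(("w1.npz",(322,187)),("w2.npz",(320,187))):
    z,s,m,W,p,h,c,n,yaw,kc,k=meas(f,uv)
    b=np.array([.5187,.1737,.0668]);A=axes(n,np.radians(-16.3))
    cap=ray(s,m,uv,c+n*.052,n)
    # pointer ray direction: bright pixels in dark surroundings, cast on skirt plane (12mm)
    R=ctrl.camera_model("wrist")
    v,u=np.mgrid[:400,:640];T=wristT(s,m);D=np.stack([(u-m["mtx"][0,2])/m["mtx"][0,0],(v-m["mtx"][1,2])/m["mtx"][1,1],np.ones_like(u)],-1)@T[:3,:3].T
    for H in(.052,.012):
        X=T[:3,3]+D*(((c+n*H-T[:3,3])@n)/(D@n))[...,None]
        Q=(X-kc)@A;rho=np.hypot(Q[...,0],Q[...,1])
        a=np.degrees(np.arctan2(-Q[...,1],-Q[...,0]))
        w=(p.mean(2)>150)&(rho>.016)&(rho<(.026 if H>.03 else .036))&(h>(.04 if H>.03 else -1))&(h<(.1 if H>.03 else .03))
        print(f,H,w.sum(),"angle acw from up",-np.degrees(np.angle(np.exp(1j*np.radians(a[w])).mean())),np.std(a[w]))
```

```text
c [0.5168 0.1745 0.0663] n [-0.2498  0.0716  0.9656] tilt 15.06485060140451 yaw -15.996088535871861 top h 0.050961783949745466 kc [0.5046 0.1777 0.1155] base [0.5173 0.1741 0.0664] circ px 322.0759582519531 183.74684143066406 31.322124481201172 n 2843
w1.npz 0.052 48 angle acw from up 51.41682556815913 3.5201754614262106
w1.npz 0.012 306 angle acw from up 121.65766406054513 91.06216245214439
c [0.5223 0.1736 0.0678] n [-0.2499  0.0733  0.9655] tilt 15.095605908142668 yaw -16.354439687518134 top h 0.05093660815592369 kc [0.5054 0.1758 0.1158] base [0.5181 0.1721 0.0668] circ px 320.2594909667969 184.46202087402344 30.941898345947266 n 2779
w2.npz 0.052 41 angle acw from up 130.55825295820975 3.016234134672246
w2.npz 0.012 312 angle acw from up -62.109086818958815 48.667792843648535
```

Run:
```python
from meas import *
for f,uv in(("w1.npz",(322,187)),("w2.npz",(320,187))):
    z,s,m,W,p,h,c,n,yaw,kc,k=meas(f,uv)
    A=axes(n,np.radians(-16.2))
    w=np.uint8((p.mean(2)>130)&(h>.04)&(h<.06)&(np.hypot(*np.moveaxis(((W-kc)@A)[...,:2],-1,0))<.031))
    w=cv2.morphologyEx(w,2,np.ones((2,2)))*0+w
    cap=cv2.morphologyEx(w,cv2.MORPH_OPEN,cv2.getStructuringElement(2,(11,11)))
    cc=np.argwhere(cap)[:,::-1].mean(0)
    ln=np.argwhere(w&~cv2.dilate(cap,np.ones((5,5))))[:,::-1]
    q=[ (ray(s,m,x,c+n*.052,n)-ray(s,m,cc,c+n*.052,n))@A for x in ln];q=np.array(q)
    q=q[np.hypot(q[:,0],q[:,1])>.008];mu=q.mean(0);d=np.linalg.svd(q-mu,full_matrices=False)[2][0];d*=np.sign(d@mu)
    f2=lambda v:np.degrees(np.arctan2(v[1],-v[0]))
    print(f,"cap px",cc,"base",ray(s,m,cc,c+n*.052,n)-.052*n,len(q),"mean dir",f2(mu),"line",f2(d),"rho",np.hypot(q[:,0],q[:,1]).max())
```

```text
c [0.5168 0.1745 0.0663] n [-0.2498  0.0716  0.9656] tilt 15.06485060140451 yaw -15.996088535871861 top h 0.050961783949745466 kc [0.5046 0.1777 0.1155] base [0.5173 0.1741 0.0664] circ px 322.0759582519531 183.74684143066406 31.322124481201172 n 2843
w1.npz cap px [321.5196 185.3855] base [0.518  0.1735 0.0666] 186 mean dir 52.45788027931613 line 89.09250804021701 rho 0.029252761819922094
c [0.5223 0.1736 0.0678] n [-0.2499  0.0733  0.9655] tilt 15.095605908142668 yaw -16.354439687518134 top h 0.05093660815592369 kc [0.5054 0.1758 0.1158] base [0.5181 0.1721 0.0668] circ px 320.2594909667969 184.46202087402344 30.941898345947266 n 2779
w2.npz cap px [320.3514 186.7223] base [0.5193 0.1731 0.067 ] 113 mean dir 119.37033789148084 line 147.78148498590866 rho 0.028841840871143304
```

Run:
```python
import cv2
a=cv2.imread("pics/w2.png")[140:235,265:375];cv2.imwrite("pics/w2c.png",cv2.resize(a,None,fx=6,fy=6,interpolation=2))
```

```text
(no output)
```

View pics/w2c.png

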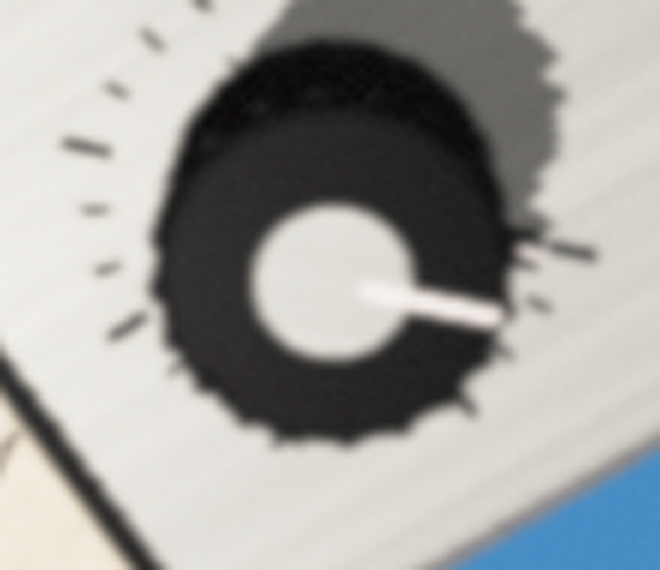

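The crop shows the cap's white line running from (365,291) to (498,317). The end tick runs from (515,235) to (595,255), with the skirt pointer's white tip next to it at (525,250), so the knob looks close to its stop.

Run:
```python
from meas import *
z,s,m,W,p,h,c,n,yaw,kc,k=meas("w2.npz",(320,187))
A=axes(n,np.radians(-16.2))
f=lambda a,b,H:np.degrees(np.arctan2(*(lambda q:(q[1],-q[0]))((ray(s,m,np.array(b)/6+[265,140],c+n*H,n)-ray(s,m,np.array(a)/6+[265,140],c+n*H,n))@A)))
print("line",f((365,291),(498,317),.052),"capcentre line",f((333,282),(498,317),.052),"tick",f((515,235),(595,255),0))
n2=n;b=np.array([.5185,.1733,.0668])
q=(ray(s,m,np.array((595,255))/6+[265,140],c,n)-b)@A;print("tick about axis",np.degrees(np.arctan2(q[1],-q[0])),np.hypot(q[0],q[1]))
q=(ray(s,m,np.array((525,250))/6+[265,140],c+.006*n,n)-b)@A;print("skirt tip about axis",np.degrees(np.arctan2(q[1],-q[0])),np.hypot(q[0],q[1]))
# volt hover
nv=Ro.from_euler("ZY",[-15,-15],degrees=True).apply([0,0,1])
rel(np.array([.525,-.217,.0655])+.17*nv,axes(nv,np.radians(-15)))
```

```text
c [0.5223 0.1736 0.0678] n [-0.2499  0.0733  0.9655] tilt 15.095605908142668 yaw -16.354439687518134 top h 0.05093660815592369 kc [0.5054 0.1758 0.1158] base [0.5181 0.1721 0.0668] circ px 320.2594909667969 184.46202087402344 30.941898345947266 n 2779
line 135.70971712573672 capcentre line 134.76290587295512 tick 132.85820499832786
tick about axis 133.63433422853007 0.049087347274461124
skirt tip about axis 132.67898002152876 0.03531234191200048
rel shift [ 0.2557 -0.294   0.0323] turn [-0.0061 -0.0036  0.9818] q [-0.4417  0.1605 -0.2065  2.0005  0.324   0.8514  1.4484] t 6.45
```

Line, tick and skirt tip all read 133–136°, so the current knob is at its stop. Next, the voltage unit.

```bash
python3 -m jog '0.036 -0.042 0.004 0 0 0 0.085; 0.073 -0.084 0.008 0 0 0 0.085; 0.11 -0.126 0.013 0 0 0 0.085; 0.147 -0.168 0.018 0 0 0 0.085; 0.18 -0.21 0.022 0 0 0 0.085' && python3 -m jog '0.036 -0.042 0.004 0 0 0.16 0.085; 0.0757 -0.084 0.01 0 0 0.33 0.085; 0.0757 -0.084 0.01 0 0 0.5 0.085; 0.0757 -0.084 0.01 0 0 0.68 0.085; 0.0757 -0.084 0.01 -0.005 -0.004 0.86 0.085' && python3 -m jog '0 0 0 0 0 0.12 0.085; 0 0 0 0 0 0.12 0.085; 0 0 0 0 0 0.12 0.085; 0 0 0 0 0 0.12 0.085; 0 0 0 0 0 0.12 0.085'
python3 - <<'E'
from meas import *
s=ctrl.read_state();p,d=ctrl.camera("wrist");np.savez("w3.npz",p=p,d=d,**s)
print(s["q"],s["force"])
cv2.imwrite("pics/w3.png",cv2.resize(p[60:280,180:460,::-1],None,fx=2.5,fy=2.5,interpolation=2))
E
```

```text
time: 7.08
tcp_pos: [0.4812, -0.0942, 0.2316]
tool_rot: [-1.029, 2.737, -0.233]
force: [0.5, 0.3, 0.3]
gripper_width: 0.999
finger_force: 0.0
time: 7.7
tcp_pos: [0.4809, -0.2059, 0.2294]
tool_rot: [0.21, 2.876, -0.072]
force: [-0.2, 0.2, -0.2]
gripper_width: 0.996
finger_force: 0.0
time: 8.32
tcp_pos: [0.481, -0.2059, 0.2297]
tool_rot: [0.378, 2.856, -0.051]
force: [0.4, 0.3, -0.7]
gripper_width: 0.998
finger_force: 0.0
[ 0.0987  0.1237  0.237   2.0549 -0.0707  0.7059  1.6859] [ 0.4041  0.3467 -0.6538]
```

View pics/w3.png

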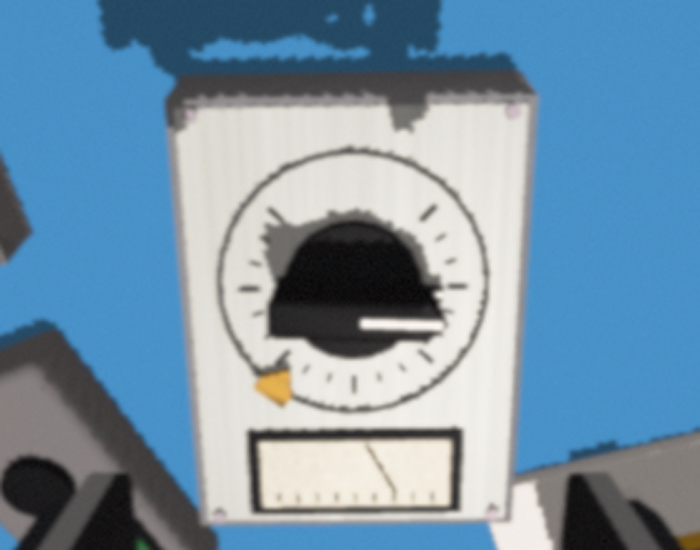

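The crop shows the bar's white line pointing image-right, from (360,323) to (443,326), which is left on the panel. The ring is centred near (353,282), and the orange marker at (273,388) lies right of straight up. That means roughly 125° clockwise to turn.

```bash
cat > volt.py <<'E'
from meas import *
from scipy.optimize import least_squares
def volt(f,b0=np.array([.525,-.217,.0655]),yaw=None):
    z=np.load(f);m=ctrl.camera_model("wrist");s={k:z[k] for k in("tcp_pos","tool_rot")};T=wristT(s,m)
    W=cloud(z["d"],m,T);p=z["p"].astype(int)
    near=(np.linalg.norm(W-b0,axis=2)<.11)&(W[...,2]>.04)
    c,n=plane(W[near&(p.mean(2)>120)&(np.ptp(p,axis=2)<40)&(W[...,2]<.1)])
    h=(W-c)@n;yw=np.arctan2(-n[1],-n[0]) if yaw is None else yaw;A=axes(n,yw)
    v,u=np.mgrid[:400,:640];K=m["mtx"];D=np.stack([(u-K[0,2])/K[0,0],(v-K[1,2])/K[1,1],np.ones_like(u)],-1)@T[:3,:3].T
    X=lambda H:T[:3,3]+D*(((c+n*H-T[:3,3])@n)/(D@n))[...,None]
    ang=lambda q:np.degrees(np.arctan2(q[...,1],-q[...,0]))  # acw+ from up-panel
    P=X(0);b=b0-n*((b0-c)@n)
    for _ in range(4):   # ring circle on panel
        Q=(P-b)@A;r=np.hypot(Q[...,0],Q[...,1])
        w=(abs(r-.0545)<(.009 if _<2 else .003))&(p.mean(2)<130)&(abs(h)<.004)&(np.ptp(p,axis=2)<40)
        w&=~((p[...,0]-p[...,2])>40)
        q=Q[w];e=least_squares(lambda x:np.hypot(q[:,0]-x[0],q[:,1]-x[1])-x[2],[0,0,.054],loss="soft_l1",f_scale=.001).x
        b=b+A@np.array([e[0],e[1],0])
    mk=near&((p[...,0]-p[...,2])>60)&(p[...,0]>140)
    Q=(X(.006)-b)@A;k=mk&(h<.02);r=np.hypot(Q[...,0],Q[...,1])[k];mq=Q[k].mean(0)
    Qt=(X(.052)-b)@A;rt=np.hypot(Qt[...,0],Qt[...,1])
    wl=np.uint8((p.mean(2)>150)&(rt<.038)&(h>.03)&(h<.07))
    nl,lab,st,_=cv2.connectedComponentsWithStats(wl);L=lab==1+np.argmax(st[1:,4])
    ql=Qt[L];mu=ql.mean(0);d=np.linalg.svd(ql-mu,full_matrices=False)[2][0];d*=np.sign(d@mu)
    body=(h>.046)&(h<.056)&(rt<.05);qb=Qt[body]
    rc=cv2.minAreaRect((qb[:,:2]*1e4).astype(np.float32))
    print("n",n,"tilt",np.degrees(np.arccos(n[2])),"yaw",np.degrees(np.arctan2(-n[1],-n[0])),"axis",b,"ringR",e[2],w.sum())
    print("marker",k.sum(),"r",r.min(),r.max(),"ang",ang(mq),"| line",L.sum(),"mean ang",ang(mu),"dir",ang(d),"mu",mu,"| bar rect .1mm",rc)
    print("turn cw needed deg (mean/dir)",ang(mu)-ang(mq),ang(d)-ang(mq))
    return n,b,yw
E
python3 - <<'E'
from volt import *
n,b,y=volt("w3.npz")
R=axes(n,y)@Ro.from_euler("z",90,degrees=True).as_matrix()
rel(b+.02*n,R)
E
```

```text
n [-0.2533  0.0646  0.9652] tilt 15.152882611380983 yaw -14.314403330135015 axis [ 0.5257 -0.2164  0.067 ] ringR 0.05690052527028126 127
marker 144 r 0.04732722177030606 0.0628416364763624 ang -38.74939775846654 | line 146 mean ang 86.47892465986922 dir 88.56449209533746 mu [-0.0011  0.018  -0.052 ] | bar rect .1mm ((9.7470703125, 12.156005859375), (166.295654296875, 649.2139282226562), 2.6047017574310303)
turn cw needed deg (mean/dir) 125.22832241833576 127.313889853804
rel shift [-0.0021  0.0014  0.149 ] turn [-0.0049  0.0013  1.5581] q [ 0.0986  0.1236  0.2371  2.0549 -0.0707  0.7059  1.6857] t 8.375
```

```bash
python3 -m jog '-0.002 0.0014 0 0 0 0.17 0.085; -0.002 0.0014 0 0 0 0.34 0.085; -0.002 0.0014 0 0 0 0.51 0.085; -0.002 0.0014 0 0 0 0.68 0.085; -0.002 0.0014 0 0 0 0.85 0.085' && python3 -m jog '0 0 0 0 0 0.17 0.085; 0 0 0 0 0 0.34 0.085; 0 0 0 0 0 0.51 0.085; 0 0 0 0 0 0.68 0.085; 0 0 0 0 0 0.708 0.085' && python3 -m jog '0 0 0 0 0 0 0.085; 0 0 0.02 0 0 0 0.085; 0 0 0.04 0 0 0 0.085; 0 0 0.06 0 0 0 0.085; 0 0 0.06 0 0 0 0.085'
python3 - <<'E'
from h import *
n=np.array([-.2533,.0646,.9652]);b=np.array([.5257,-.2164,.067])
rel(b+.02*n,axes(n,np.radians(-14.3))@Ro.from_euler("z",90,degrees=True).as_matrix())
E
```

```text
time: 9.0
tcp_pos: [0.4832, -0.205, 0.2302]
tool_rot: [1.533, 2.448, 0.111]
force: [-0.6, 0.2, -0.2]
gripper_width: 0.997
finger_force: 0.0
time: 9.62
tcp_pos: [0.4832, -0.2049, 0.2302]
tool_rot: [2.309, 1.792, 0.232]
force: [-0.3, 0.0, -0.1]
gripper_width: 0.996
finger_force: 0.0
time: 10.25
tcp_pos: [0.4975, -0.2089, 0.171]
tool_rot: [2.309, 1.796, 0.229]
force: [-0.4, 0.2, -0.3]
gripper_width: 0.996
finger_force: 0.0
rel shift [0.0001 0.0015 0.088 ] turn [-0.0051  0.0042  0.0012] q [-0.032   0.2351  0.406   2.1073 -0.2132  0.5681  0.2687] t 10.25
```

```bash
python3 -m jog '0 0.0015 0.03 -0.005 0.004 0 0.085; 0 0.0015 0.06 -0.005 0.004 0 0.085; 0 0.0015 0.085 -0.005 0.004 0 0.085; 0 0.0015 0.085 -0.005 0.004 0 0.085; 0 0.0015 0.085 -0.005 0.004 0 0.085' && python3 -m jog '0 0 0 0 0 0 0.06; 0 0 0 0 0 0 0.04; 0 0 0 0 0 0 0.02; 0 0 0 0 0 0 0.01; 0 0 0 0 0 0 0.005' 50 && python3 -m jog '0 0 0 0 0 0 0.005; 0 0 0 0 0 0 0.005; 0 0 0 0 0 0 0.005; 0 0 0 0 0 0 0.005; 0 0 0 0 0 0 0.005'
python3 -c "
from h import *
s=ctrl.read_state();print(s['q'],s['force'],s['wrist_torque'])"
```

```text
time: 10.88
tcp_pos: [0.5211, -0.2155, 0.0917]
tool_rot: [2.306, 1.791, 0.242]
force: [0.2, -0.7, 0.1]
gripper_width: 0.993
finger_force: 0.0
time: 11.5
tcp_pos: [0.5198, -0.2149, 0.0906]
tool_rot: [2.309, 1.792, 0.24]
force: [-6.0, 1.1, 9.0]
gripper_width: 0.178
finger_force: 48.8
time: 12.12
tcp_pos: [0.5199, -0.2149, 0.0906]
tool_rot: [2.309, 1.792, 0.24]
force: [-6.2, 2.3, 9.0]
gripper_width: 0.18
finger_force: 48.8
[ 0.0788  0.3955  0.294   2.1373 -0.3707  0.3811  0.4139] [-6.1834  2.3247  9.019 ] [0.3248 1.0912 0.1266]
```

```bash
python3 -m jog '0 0 0 0 0 0.13 0.005; 0 0 0 0 0 0.26 0.005; 0 0 0 0 0 0.39 0.005; 0 0 0 0 0 0.52 0.005; 0 0 0 0 0 0.65 0.005' && python3 -m jog '0 0 0 0 0 0.13 0.005; 0 0 0 0 0 0.26 0.005; 0 0 0 0 0 0.39 0.005; 0 0 0 0 0 0.52 0.005; 0 0 0 0 0 0.65 0.005' && python3 -m jog '0 0 0 0 0 0.13 0.005; 0 0 0 0 0 0.26 0.005; 0 0 0 0 0 0.39 0.005; 0 0 0 0 0 0.52 0.005; 0 0 0 0 0 0.65 0.005'
python3 - <<'E'
from h import *
s=ctrl.read_state();print(s['q'],s['force'],s['wrist_torque'])
n=np.array([-.2533,.0646,.9652])
rel(s["tcp_pos"],axes(n,np.radians(-14.3))@Ro.from_euler("z",90+127.5,degrees=True).as_matrix())
E
```

```text
time: 12.75
tcp_pos: [0.5198, -0.2149, 0.0906]
tool_rot: [2.814, 0.973, 0.333]
force: [-7.8, 1.5, 8.9]
gripper_width: 0.176
finger_force: 48.9
time: 13.38
tcp_pos: [0.5197, -0.2149, 0.0905]
tool_rot: [3.05, 0.024, 0.394]
force: [-7.3, 2.1, 10.3]
gripper_width: 0.178
finger_force: 49.0
time: 14.0
tcp_pos: [0.5197, -0.2147, 0.0905]
tool_rot: [-2.941, 0.965, -0.413]
force: [-8.1, 2.6, 10.2]
gripper_width: 0.174
finger_force: 49.2
[-0.3011  0.4972  0.831   2.1652 -0.9046  0.5243 -1.0119] [-8.1315  2.6441 10.1909] [0.3011 1.6666 0.0879]
rel shift [0. 0. 0.] turn [-0.0016 -0.0005  0.2698] q [-0.3011  0.4972  0.831   2.1652 -0.9046  0.5243 -1.0119] t 14.0
```

```bash
python3 -m jog '0 0 0 0 0 0.1 0.005; 0 0 0 0 0 0.2 0.005; 0 0 0 0 0 0.27 0.005; 0 0 0 0 0 0.27 0.005; 0 0 0 0 0 0.27 0.005' && python3 -m jog '0 0 0 0 0 0 0.03; 0 0 0 0 0 0 0.06; 0 0 0 0 0 0 0.085; 0 0 0 0 0 0 0.085; 0 0 -0.01 0 0 0 0.085' && python3 -m jog '0 0 -0.04 0 0 0 0.085; 0 0 -0.08 0 0 0 0.085; 0 0 -0.12 0 0 0 0.085; 0 0 -0.14 0 0 0 0.085; 0 0 -0.14 0 0 0 0.085'
python3 - <<'E'
from volt import *
s=ctrl.read_state();p,d=ctrl.camera("wrist");np.savez("w4.npz",p=p,d=d,**s)
print(s["q"],s["force"])
cv2.imwrite("pics/w4.png",cv2.resize(p[60:280,180:460,::-1],None,fx=2.5,fy=2.5,interpolation=2))
volt("w4.npz")
E
```

```text
time: 14.62
tcp_pos: [0.5197, -0.2147, 0.0905]
tool_rot: [-2.757, 1.332, -0.4]
force: [-8.5, 3.8, 13.3]
gripper_width: 0.179
finger_force: 49.8
time: 15.25
tcp_pos: [0.5179, -0.2145, 0.1]
tool_rot: [-2.758, 1.332, -0.402]
force: [0.4, -0.9, 0.1]
gripper_width: 0.998
finger_force: 0.0
time: 15.88
tcp_pos: [0.4829, -0.2054, 0.2367]
tool_rot: [-2.755, 1.33, -0.406]
force: [0.9, 0.5, 0.1]
gripper_width: 0.996
finger_force: 0.0
[-0.7572  0.232   1.3084  2.0913 -0.4333  0.7681 -1.6744] [0.8525 0.4997 0.081 ]
n [-0.2544  0.0649  0.9649] tilt 15.223410289951154 yaw -14.307696346276295 axis [ 0.527  -0.2177  0.0676] ringR 0.05605384111476234 337
marker 159 r 0.04580272212906392 0.060415145145396656 ang -38.99329586133781 | line 107 mean ang -39.073176697936674 dir -38.6935094547971 mu [-0.0135 -0.0109 -0.052 ] | bar rect .1mm ((-8.071395874023438, -16.731414794921875), (650.009765625, 155.40426635742188), 37.574310302734375)
turn cw needed deg (mean/dir) -0.07988083659886058 0.2997864065407114
```

View pics/w4.png

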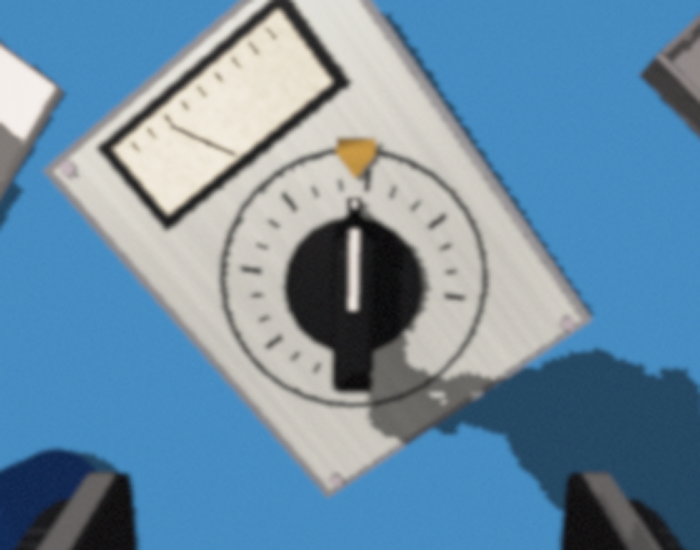

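The bar's white line, from (353,310) to (354,228), points straight at the marker tip at (356,178). The measured error is about 0.3°, and the marker hasn't moved.

```bash
python3 -c "
from rig import ctrl
print(ctrl.job_done())"
```

```text
the job is handed in; nothing more can be done
None
```

The job is handed in, though no verdict came back: the current knob is at its anticlockwise stop, the voltage pointer is within about 1° of the brass marker, the marker hasn't moved, and both knobs are let go.

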